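# Register a cryovial rack in the corner locator of a flatbed rack reader and start the scan

## Task

The rack of orange-capped vials was left loose and askew on the glass of the flatbed rack reader. Push it along the glass, without lifting it, until it sits square in the blue corner locator, up against both the back stop and the left stop; then press the green scan key all the way down and let it come up again. Leave everything else where it is, the stray vial standing on the reader's front panel included.

Things in the scene. Friction and masses are not known exactly. Their poses are not given: they have to be found in the camera images.
- rack: The rack to slide: white block 85.5 (its x) x 127.8 (its y) x 42 mm high, upright sides, holding 23 vials whose orange caps stand to 55 mm above the glass; 0.2 to 0.4 kg, slides at 1 to 3 N. Origin: centre of its underside. Starts flat on the glass, clear of both stops, its long side within about 0.25 rad of parallel to the back stop. Either way round is right.
- reader: Flatbed rack reader, fixed: off-white case 266 (x) x 326 (y) x 58 mm high; dark glass and front panel are flush, one flat sliding surface 58 mm above the bench. Origin: on the bench, 124 mm in from the back face, midway between the sides. +x points to the back stop, +y to the left stop, -x to the front panel next to the robot. Its yaw is within about 0.2 rad of zero.
- corner (a point): Inner corner of the blue locator, level with the glass, where the two stop faces meet; axes as the reader's, at (100, 125, 58) mm in its frame. Stops are 10 mm thick, 14 mm high: the back one (face square to x) runs 255 mm towards -y, the left one (face square to y) 120 mm towards -x. The rack is home with its origin at x -42.8, y -63.9 mm from here.
- scan_key (a joint): Travel of the green spring scan key, m: 0 up, 0.004 fully down. It takes 1.5 N to start and 5 N at the bottom, and springs back up. Must not be pressed before the rack is home.
- key_top (a point): Centre of the top face of the green scan key (24 mm along x, 34 mm along y), which stands 8 mm above the front panel in a black bezel 2 mm high, at (-112, -70) mm in the reader's x, y. Pressed straight down.
- stray_vial: Bystander: single cryovial, 13 mm across and 47 mm high, orange cap, standing upright on the front panel of the reader at its left end (about x -112, y 90 to 120 mm in the reader's frame). Origin: centre of its foot. Tips easily.
- blue_rack: Bystander: grey rack with blue caps, 85.5 x 127.8 mm and 55 mm high, on the bench to the left of the reader. Origin: centre of its underside.
- cover: Bystander: pale blue plastic rack cover, 128 x 86.5 x 22 mm, lying open side down on the bench to the right of the reader. Origin: centre of its underside.
- marker: Bystander: marker pen 132 mm long, 13 mm thick, lying along its x on the bench beyond the back of the reader. Origin: on the bench, under its middle.
- bottle: Bystander: square white reagent bottle 75 x 75 x 144 mm with a red cap, on the bench well to one side. Origin: centre of its underside.
- capper: Bystander: hand capper, navy grip 34 mm across standing on a black foot 60 mm across, 128 mm high, on the bench well to one side. Origin: centre of its underside.
- tube_stand: Bystander: blue stand 70 x 120 x 52 mm with four blood tubes up to 98 mm high, on the bench well to one side. Origin: centre of its underside.
There are look-alikes about, which are no part of the job. Leave any turquoise look-alike of the rack alone.

How it is judged:
By the outcome, as a careful person would: the job done as asked, in the order asked, and still so for the second after the job is handed in, with the robot touching nothing.
It also fails if it takes over 45 s, if anything falls off the work surface, if the arm or the gripper's body presses on something with over 40 N, if the wrist force passes 120 N, or if a joint passes its speed limit or range.

## Robot

A 6-joint arm with a two-finger parallel gripper is mounted at the origin on the work surface. World frame = base frame: x ahead of the robot, y to its left, z up, the work surface at z = 0. Lengths are in m, angles in rad, forces in N, time in s.
With the tool pointing down it reaches from about 0.35 to 0.725 m from the base axis. Payload 6 kg.
Tool frame: the origin (TCP) lies midway between the tips of the shut fingers; the grasp point (between the pads) lies 19 mm behind it; z points along the fingers, y is the line along which they close (so a half turn about z gives the same grasp; the last joint's range is limited). The gripper opens to 85 mm and grips with 20 to 120 N. Pads are 22 mm wide; open, the fingers measure 114 mm over their backs; the gripper's body (76 mm by 85 mm) begins 54 mm behind the grasp point. The pads swing forward as they close: fully open they stand 13 mm farther back than shut.
Start: joints at [-0.804, 0.04, 0.085, 0, -1.615, -0.334], TCP at [0.252, -0.545, 0.201] pointing down, gripper open.
Joint ranges: [-2.56, 2.56], [-1.29, 2.01], [-1.08, 1.49], [-3.29, 1.98], [-2.81, -0.18], [-2.99, 2.99]. Speed limits (rad/s): [2.57, 2.57, 3.01, 3.14, 3.14, 3.14].

## Interface

Orientations are given as a rotation vector (axis times angle).
In Python, from bench import env, claw, kin, viewer gives the robot as it stands. The module is installed in compiled form; this text tells all that it offers. Calls block until the motion is done:
- env.move_pose(position, orientation): joint-space move of the TCP to a pose.
- env.move_straight(position, orientation=None, speed=0.15, until_force=None): straight line of the TCP; orientation=None keeps the orientation; speed is the mean speed in m/s. With until_force (N) it stops when the force on the tool has changed by that much, and returns True; else False.
- env.goto_joints(angles): joint-space move.
- claw.gripper_to(opening): opening from 0.0 (shut) to 1.0 (fully open); the grip force is fixed at half the most; returns when the fingers have stopped.
- env.dwell(seconds).
- kin.ik(position, orientation): joint angles nearest the present ones, or None.
- env.sense(): the state.
- viewer.capture(name): name is "scene" or "top" or "wrist"; returns (picture, depth): 420x560x3 uint8, blue, green, red; 420x560 float32, m along the optical axis (not along the pixel's ray), 0 where there is no reading.
- viewer.calibration(name): a dict with "fx", "fy", "cx", "cy" (pixels), "D" ([k1, k2, p1, p2, k3] as OpenCV has them; the pictures are not rectified), "R" (3x3) and "t" (3): a world point X has camera coordinates R X + t. Camera axes: x right, y down, z forward; pixel columns grow to the right and rows downward; lengths in m; the calibration is good to about 2 mm. A picture is of the moment at which its call begins: read the wrist's pose just before it. calibration takes no time and is no camera call; for the wrist camera it gives the pose at the moment of the call.
A pose or a line that the arm cannot do raises env.IKError and nothing moves.
- env.hand_in(): hands the job in; it is judged then, once.
The state is a dict: "t": time; "qpos": joint angles; "dq": joint speeds; "effort": joint torques, N m; "tcp_pos": TCP position; "ee_rot": TCP orientation; "contact_force": force on the tool from outside, world axes, zero at the start; "torque": the same for the moment, N m; "grip_width": opening from 0.0 (shut) to 1.0 (fully open); "grasp_force": force on a finger pad.
Only numpy, scipy, OpenCV 4.12 (cv2) and the standard library are available. Lean on these libraries where they do the work, as an engineer would, in place of code of your own. Each camera call takes 0.05 s, during which the arm holds its last target. There are 200 camera calls.

## Working session

There is one attempt and no reset: what is moved stays moved. The work goes in short steps, each a Python script; the robot and the scene stay as the last script left them, time stands still between calls to the robot, and variables do not carry over. Pictures are saved under pics/ and viewed, at most 10 in all, crops included, and the job is handed in when it is done.

```bash
mkdir -p pics
python3 - <<'E'
from bench import env, claw, kin, viewer
import cv2, numpy as np
for n in ("top","scene"):
    p,d=viewer.capture(n); cv2.imwrite(f"pics/{n}0.png",p); np.savez(f"{n}0.npz",p=p,d=d)
    c=viewer.calibration(n); print(n,{k:np.round(v,4).tolist() for k,v in c.items()})
s=env.sense(); print(s)
E
```

```text
top {'fx': 531.3397, 'fy': 531.3397, 'cx': 272.7195, 'cy': 213.1538, 'D': [-0.1313, 0.0, 0.0, 0.0, 0.0], 'R': [[0.0158, -0.9999, -0.0068], [-0.9878, -0.0145, -0.155], [0.1549, 0.0092, -0.9879]], 't': [-0.0071, 0.5722, 1.7499]}
scene {'fx': 442.5608, 'fy': 442.5608, 'cx': 268.7816, 'cy': 205.9688, 'D': [-0.1179, 0.0, 0.0, 0.0, 0.0], 'R': [[0.183, 0.9831, 0.0086], [0.6245, -0.1095, -0.7733], [-0.7593, 0.1469, -0.634]], 't': [-0.092, -0.2932, 1.8332]}
{'t': 0.1, 'qpos': array([-8.04256937e-01,  4.07485776e-02,  8.39202445e-02, -4.05464627e-04,
       -1.61549366e+00, -3.33713077e-01]), 'dq': array([ 0.00010364, -0.00184664,  0.00049688,  0.00241737, -0.00083024,
        0.00017063]), 'effort': array([-6.00451560e-03, -3.69347477e+01,  3.48283339e+01,  6.95154145e+00,
       -4.50743042e-03,  2.05009769e-05]), 'tcp_pos': array([ 0.25159224, -0.54433075,  0.20058637]), 'ee_rot': array([ 6.74517393e-01, -3.06786300e+00, -2.37522691e-03]), 'contact_force': array([0.40137724, 0.72060992, 0.53197746]), 'torque': array([-0.00245415, -0.02323239,  0.00078829]), 'grasp_force': 0.0, 'grip_width': 0.9992645274449892}
```

View pics/top0.png

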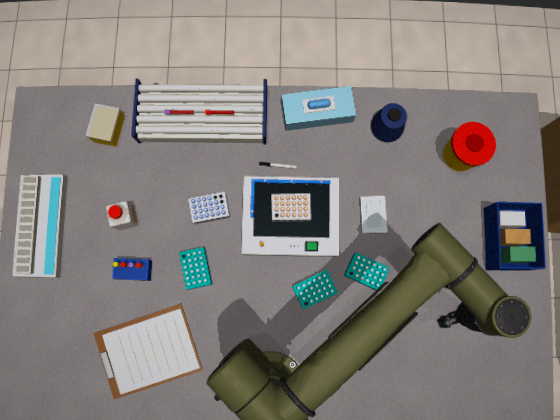

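View pics/scene0.png

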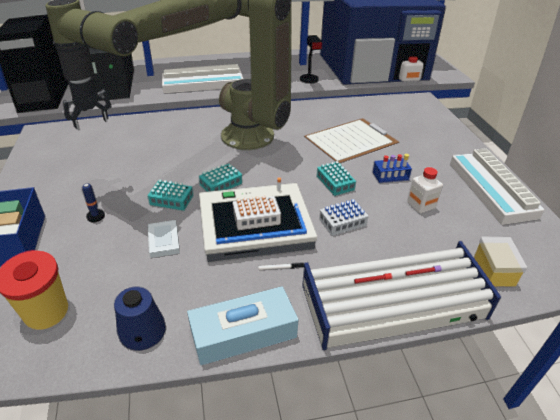

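Top view: reader spans columns 242–340, rows 177–256, with the blue corner at the top left (~250,181). The rack is near (291,207), the key near (311,246) and the vial near (262,243). Next I'll get a wrist close-up from above.

```bash
cat > h.py <<'E'
from bench import env, claw, kin, viewer
import cv2, numpy as np
from scipy.spatial.transform import Rotation as Ro
def ray(c,uv,z):
    "pixels -> world points on plane at height z"
    K=np.array([[c['fx'],0,c['cx']],[0,c['fy'],c['cy']],[0,0,1]])
    n=cv2.undistortPoints(np.float64(uv).reshape(-1,1,2),K,np.array(c['D'])).reshape(-1,2)
    d=np.c_[n,np.ones(len(n))]@np.array(c['R']); o=-np.array(c['R']).T@np.array(c['t'])
    return o+d*((z-o[2])/d[:,2])[:,None]
def down(yaw):
    "tool pointing down; tool y axis at world heading yaw+90deg, yaw=0: tool x=-x"
    return (Ro.from_euler('z',yaw)*Ro.from_rotvec([0,-np.pi,0])).as_rotvec()
E
python3 - <<'E'
from h import *
c=viewer.calibration('top')
print(ray(c,[(291,216),(291,207),(311,246),(262,243),(252,183)],.058).round(3))
w=viewer.calibration('wrist'); s=env.sense()
R=Ro.from_rotvec(s['ee_rot']); o=-np.array(w['R']).T@w['t']
print("cam in tool",R.inv().apply(o-s['tcp_pos']), "axis",R.inv().apply(np.array(w['R'])[2]),"imx",R.inv().apply(np.array(w['R'])[0]),w['fx'])
for p in ([.5,0,.3],[.5,0,.36],[.45,0,.4],[.55,0,.36]):
  for y in (0,np.pi/2,-np.pi/2,np.pi):
    q=kin.ik(p,down(y)); print(p,y,None if q is None else np.round(q,2))
E
```

```text
[[ 0.561 -0.06   0.058]
 [ 0.592 -0.06   0.058]
 [ 0.462 -0.127  0.058]
 [ 0.469  0.036  0.058]
 [ 0.672  0.073  0.058]]
cam in tool [ 0.07023483  0.00083357 -0.17307106] axis [-2.75331672e-01  6.87309642e-04  9.61349051e-01] imx [ 1.81728596e-03  9.99998330e-01 -1.94468505e-04] 321.73473142592627
[0.5, 0, 0.3] 0 [ 0.4  -0.19  0.05  0.   -1.81 -1.97]
[0.5, 0, 0.3] 1.5707963267948966 [ 0.4  -0.19  0.05  0.   -1.81 -0.4 ]
[0.5, 0, 0.3] -1.5707963267948966 [ 0.4  -0.19  0.05  0.   -1.81  2.74]
[0.5, 0, 0.3] 3.141592653589793 [ 0.4  -0.19  0.05  0.   -1.81  1.17]
[0.5, 0, 0.36] 0 [ 0.4  -0.15  0.2   0.   -1.92 -1.97]
[0.5, 0, 0.36] 1.5707963267948966 [ 0.4  -0.15  0.2   0.   -1.92 -0.4 ]
[0.5, 0, 0.36] -1.5707963267948966 [ 0.4  -0.15  0.2   0.   -1.92  2.74]
[0.5, 0, 0.36] 3.141592653589793 [ 0.4  -0.15  0.2   0.   -1.92  1.17]
[0.45, 0, 0.4] 0 [ 0.45 -0.24  0.2  -0.   -2.01 -2.02]
[0.45, 0, 0.4] 1.5707963267948966 [ 0.45 -0.24  0.2   0.   -2.01 -0.45]
[0.45, 0, 0.4] -1.5707963267948966 [ 0.45 -0.24  0.2   0.   -2.01  2.69]
[0.45, 0, 0.4] 3.141592653589793 [ 0.45 -0.24  0.2   0.   -2.01  1.12]
[0.55, 0, 0.36] 0 [ 0.37 -0.02  0.32  0.   -1.91 -1.94]
[0.55, 0, 0.36] 1.5707963267948966 [ 0.37 -0.02  0.32  0.   -1.91 -0.37]
[0.55, 0, 0.36] -1.5707963267948966 [ 0.37 -0.02  0.32 -0.   -1.91  2.78]
[0.55, 0, 0.36] 3.141592653589793 [ 0.37 -0.02  0.32  0.   -1.91  1.21]
```

Run:
```python
from h import *
env.move_straight([.252,-.545,.35])
env.move_pose([.46,-.06,.40],down(np.pi)); claw.gripper_to(0)
env.dwell(.3)
c=viewer.calibration('wrist'); p,d=viewer.capture('wrist'); print(env.sense()['t'])
cv2.imwrite("pics/w1.png",p); np.savez("w1.npz",p=p,d=d,**c)
```

```text
4.275
```

View pics/w1.png

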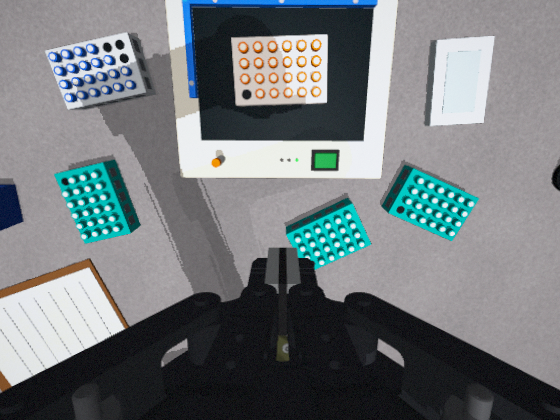

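Wrist picture: image up is +x and left is +y. The rack's top spans about (232,37)–(327,105), the key is at (325,160), the vial at (216,161), and the blue corner is near the top edge at (190,5). I'll move a little farther forward and lower, then compute poses from depth and colour.

```bash
cat >> h.py <<'E'
def cloud(c,d):
    v,u=np.mgrid[:d.shape[0],:d.shape[1]]
    K=np.array([[c['fx'],0,c['cx']],[0,c['fy'],c['cy']],[0,0,1]])
    n=cv2.undistortPoints(np.dstack([u,v]).astype(float).reshape(-1,1,2),K,np.array(c['D'])).reshape(-1,2)
    P=np.c_[n,np.ones(len(n))]*d.reshape(-1,1)
    return ((P-np.array(c['t']))@np.array(c['R'])).reshape(*d.shape,3)
def rect(X):
    (cx,cy),(a,b),g=cv2.minAreaRect((X[:,:2]*1000).astype(np.float32))
    if a>b: a,b,g=b,a,g+90   # a short; g = heading of short side
    g=(g+90)%180-90
    return np.round([cx,cy,a,b],1), round(float(np.radians(g)),4)
def masks(p,W,d):
    h,s,v=cv2.split(cv2.cvtColor(p,cv2.COLOR_BGR2HSV)); ok=(d>0)&(abs(W[...,0]-.56)<.2)&(abs(W[...,1]+.05)<.23)
    return h,s,v,ok
E
python3 - <<'E'
from h import *
env.move_straight([.53,-.04,.34])
env.dwell(.3)
c=viewer.calibration('wrist'); p,d=viewer.capture('wrist')
np.savez("w2.npz",p=p,d=d,**c)
W=cloud(c,d); h,s,v,ok=masks(p,W,d); z=W[...,2]
big=lambda m:(lambda n,l,st,ce:l==1+np.argmax(st[1:,4]))(*cv2.connectedComponentsWithStats(cv2.morphologyEx(m.astype(np.uint8),cv2.MORPH_OPEN,np.ones((3,3)))))
blue=big(ok&(h>95)&(h<125)&(s>150)&(v>80)&(z>.04)&(z<.09))
rack=big(ok&(z>.085)&(z<.125)&(W[...,0]>.5)); key=big(ok&(h>45)&(h<75)&(s>120)&(z>.04)); rd=big(ok&(z>.045)&(z<.13))
rt=rack&(abs(z-.1)<.006)
for n,m in dict(blue=blue,rack=rack,racktop=rt,key=key,reader=rd).items():
    print(n,m.sum(),rect(W[m]),np.median(W[m],0).round(4),np.argwhere(m).min(0),np.argwhere(m).max(0))
vi=big(ok&(h>5)&(h<18)&(s>150)&(z>.07)&(W[...,0]<.5)); print('vial',vi.sum(),np.median(W[vi],0))
gl=ok&(v<60)&(abs(z-.058)<.01)&(W[...,0]>.45);print('glass z',np.median(z[gl]))
o=p.copy()
for m,col in ((blue,(0,255,255)),(rack,(0,0,255)),(key,(255,0,255)),(rd,(0,255,0))):
    cs,_=cv2.findContours(m.astype(np.uint8),0,2); cv2.drawContours(o,cs,-1,col,1)
cv2.imwrite("pics/w2.png",cv2.resize(o[:300,100:480],None,fx=2,fy=2))
E
```

```text
blue 2592 (array([619.3, -39.2, 127.3, 233.1]), 0.0091) [0.6742 0.0105 0.0725] [ 45 189] [149 375]
rack 7294 (array([586.8, -56.6,  86.5, 127.7]), 0.0316) [ 0.5886 -0.0567  0.1013] [ 87 244] [161 348]
racktop 5037 (array([586.8, -56.6,  86.5, 127.7]), 0.0316) [ 0.5874 -0.0553  0.1007] [ 87 244] [161 348]
key 380 (array([ 461.3, -127.7,   23. ,   34.9]), -0.0125) [ 0.4625 -0.1265  0.0665] [206 330] [221 354]
reader 46125 (array([564. , -57.3, 267. , 327.1]), -0.0054) [ 0.5819 -0.0567  0.0592] [ 34 170] [231 424]
vial 12 [0.46850877 0.03660582 0.10038845]
glass z 0.0590165829132957
```

View pics/w2.png

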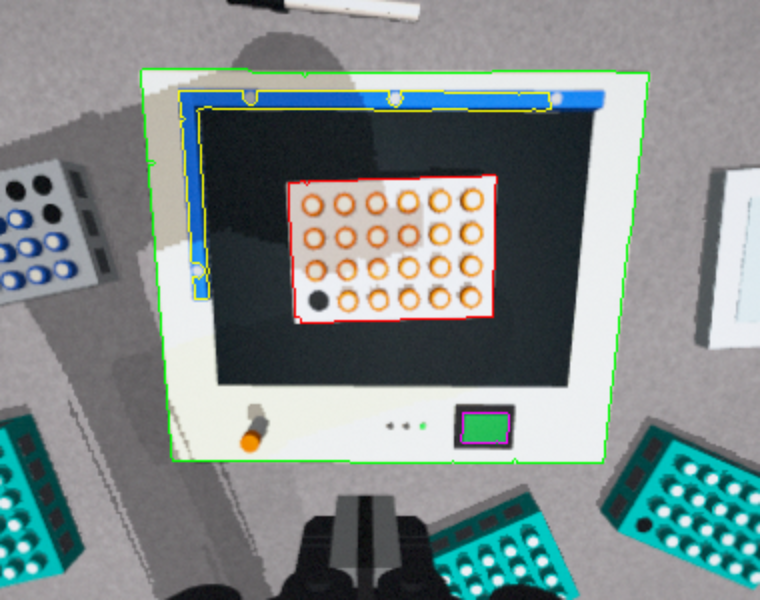

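Masks fit well: rack at (587,−57) mm with yaw 0.03, reader centre (564,−57) mm with yaw near 0, and vial at (468,37). Next I'll refine the reader yaw from the stop edges and case, then push along +x with the fingers open.

Run:
```python
from h import *
f=np.load('w2.npz'); c={k:f[k] for k in f}; p,d=f['p'],f['d']
W=cloud(c,d); h,s,v,ok=masks(p,W,d); z=W[...,2]
# last blue row per column (front edge, top of stop hides nothing): world at z=.072
b=(h>95)&(h<125)&(s>150)&(v>70)
cols=np.arange(215,390); uv=[(u,np.where(b[35:70,u])[0].max()+35.5) for u in cols if b[35:70,u].any()]
X=ray(c,uv,.059); m=np.polyfit(X[:,1],X[:,0],1); r=X[:,0]-np.polyval(m,X[:,1]); k=abs(r)<.003; m=np.polyfit(X[k,1],X[k,0],1); print('back line slope',m, X[k,0].std())
rows=np.arange(60,140); uv=[(np.where(b[r,180:215])[0].max()+180.5,r) for r in rows if b[r,180:215].any()]
X=ray(c,uv,.059); m2=np.polyfit(X[:,0],X[:,1],1); print('left line',m2)
# front case edge
rd=ok&(z>.045)&(z<.065); Xr=[W[np.where(rd[:,u])[0].max(),u] for u in range(200,390)]; Xr=np.array(Xr); print('front',np.polyfit(Xr[:,1],Xr[:,0],1))
print('psi', -m[0], m2[0])
s0=env.sense()
env.move_pose([.505,-.057,.20],down(np.pi)); claw.gripper_to(1.0)
env.move_straight([.505,-.057,.066],speed=.1); f0=env.sense()['contact_force']
hit=env.move_straight([.60,-.055,.066],speed=.045,until_force=9)
e=env.sense(); print(hit,e['tcp_pos'],e['contact_force'],f0,e['t'])
```

```text
back line slope [0.0051013  0.67357967] 0.0005591830921898697
left line [-0.00114301  0.06871803]
front [0.11193214 0.43200252]
psi -0.005101302667778225 -0.0011430125987691418
True [ 0.58342879 -0.05530726  0.06523566] [-3.83538996  0.38424282  1.80677117] [ 0.24529581 -0.06185822  0.87073532] 9.875
```

Run:
```python
from h import *
env.move_straight([.560,-.0555,.066],speed=.1)
env.move_straight([.545,-.06,.21],speed=.25)
env.move_pose([.625,-.150,.21],down(np.pi/2)); claw.gripper_to(.5)
env.move_straight([.625,-.150,.067],speed=.12)
hit=env.move_straight([.625,-.045,.067],speed=.045,until_force=9)
e=env.sense(); print(hit,e['tcp_pos'],e['contact_force'],e['t'])
env.move_straight([.625,-.09,.067],speed=.1)
env.move_straight([.60,-.10,.21],speed=.25)
env.move_pose([.53,-.04,.34],down(np.pi))
env.dwell(.2)
c=viewer.calibration('wrist'); p,d=viewer.capture('wrist'); np.savez("w3.npz",p=p,d=d,**c)
W=cloud(c,d); h,s,v,ok=masks(p,W,d); z=W[...,2]
rt=cv2.morphologyEx((ok&(abs(z-.1)<.006)&(W[...,0]>.5)).astype(np.uint8),cv2.MORPH_OPEN,np.ones((3,3)))>0
print(rect(W[rt]),env.sense()['t'])
cv2.imwrite("pics/w3.png",cv2.resize(p[30:240,160:430],None,fx=2.8,fy=2.8,interpolation=cv2.INTER_CUBIC))
```

```text
True [ 0.62479927 -0.06965068  0.06761773] [-0.41092683 -1.11886827  4.60900044] 15.7083
(array([630.1,   3.4,  85.4, 128.4]), -0.0079) 18.325
```

View pics/w3.png

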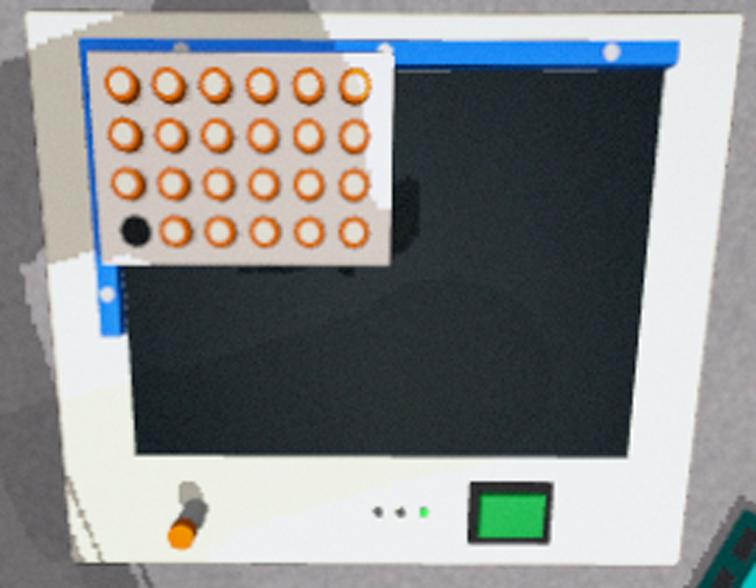

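The rack is home to within about a millimetre: (630.1, 3.4) against an expected (630.2, 3.8), with the vial still standing at (182,535) in the crop. I'll firm it against each stop once more with a slightly higher force limit.

Run:
```python
from h import *
claw.gripper_to(.7)
env.move_pose([.560,.001,.20],down(np.pi))
env.move_straight([.560,.001,.067],speed=.12)
hit=env.move_straight([.595,.001,.067],speed=.03,until_force=14)
e=env.sense(); print(hit,e['tcp_pos'],e['contact_force'],e['t'])
env.move_straight([.560,.001,.067],speed=.1)
env.move_straight([.56,-.03,.20],speed=.25)
claw.gripper_to(.5)
env.move_pose([.628,-.095,.20],down(np.pi/2))
env.move_straight([.628,-.095,.067],speed=.12)
hit=env.move_straight([.628,-.055,.067],speed=.03,until_force=14)
e=env.sense(); print(hit,e['tcp_pos'],e['contact_force'],e['t'])
env.move_straight([.628,-.095,.067],speed=.1)
env.move_straight([.60,-.11,.20],speed=.25)
claw.gripper_to(0)
env.move_pose([.51,-.04,.30],down(np.pi))
env.dwell(.2)
c=viewer.calibration('wrist'); p,d=viewer.capture('wrist'); np.savez("w4.npz",p=p,d=d,**c)
W=cloud(c,d); h,s,v,ok=masks(p,W,d); z=W[...,2]
rt=cv2.morphologyEx((ok&(abs(z-.1)<.006)&(W[...,0]>.5)).astype(np.uint8),cv2.MORPH_OPEN,np.ones((3,3)))>0
print(rect(W[rt]),env.sense()['t'])
k=ok&(h>45)&(h<75)&(s>120)&(z>.055); print('key',rect(W[k]),W[k].mean(0),k.sum())
```

```text
True [0.58524744 0.00091949 0.06599304] [-2.28559701  1.1760535   2.20813746] 21.4083
True [ 0.62791411 -0.06973091  0.0677716 ] [ 1.20813064 -1.29347811  2.65423439] 26.2667
(array([630.2,   3.6,  85.8, 128.5]), 0.002) 29.3667
key (array([499.7, -73.4,  63. , 173.3]), -0.5012) [ 0.46649636 -0.11930637  0.09376168] 549
```

Run:
```python
from h import *
env.move_pose([.461,-.127,.10],down(np.pi))
env.move_straight([.461,-.127,.074],speed=.08); env.dwell(.1)
hit=env.move_straight([.461,-.127,.055],speed=.015,until_force=12)
e=env.sense(); print(hit,e['tcp_pos'],e['contact_force'],e['t'])
env.dwell(.15); e=env.sense(); print(e['tcp_pos'],e['contact_force'])
env.move_straight([.461,-.127,.12],speed=.1)
env.move_straight([.46,-.06,.34],speed=.25)
env.dwell(.1)
c=viewer.calibration('wrist'); p,d=viewer.capture('wrist'); np.savez("w5.npz",p=p,d=d,**c)
W=cloud(c,d); h,s,v,ok=masks(p,W,d); z=W[...,2]
rt=cv2.morphologyEx((ok&(abs(z-.1)<.006)&(W[...,0]>.5)).astype(np.uint8),cv2.MORPH_OPEN,np.ones((3,3)))>0
print(rect(W[rt]),env.sense()['t'])
k=ok&(h>45)&(h<75)&(s>120)&(z>.055)&(z<.075); print('key',np.median(W[k],0),k.sum())
cv2.imwrite("pics/w5.png",p)
```

```text
False [ 0.46106961 -0.12700375  0.05510885] [ 0.31865656 -0.40425547 -0.11497893] 32.25
[ 0.46104556 -0.12700906  0.05511166] [-0.19414164  0.23966404  0.04655105]
(array([618.8,   3.7,  63.3, 128.3]), 0.0024) 34.4167
key [ 0.46146071 -0.12604693  0.06673948] 457
```

View pics/w5.png

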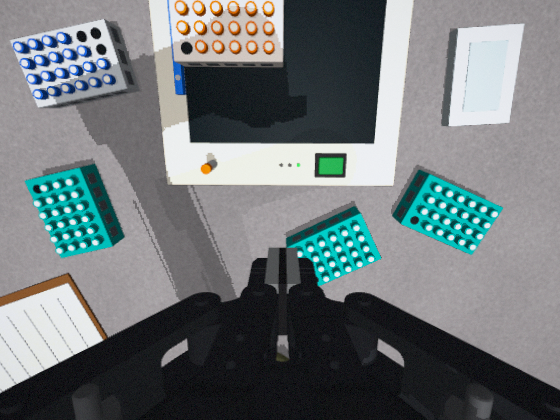

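The key was not reached: no force at z = 0.055. I'll check how far the gripper is shut before pressing deeper.

Run:
```python
from h import *
e=env.sense(); print(e['grip_width'],e['t'],e['tcp_pos'],e['ee_rot'],e['grasp_force'],e['contact_force'])
f=np.load('w5.npz'); W=cloud({k:f[k] for k in f},f['d']); z=W[...,2]
m=(f['d']>0)&(f['d']<.3); 
X=W[245:300,255:310].reshape(-1,3); X=X[(X[:,2]>.2)]
print('tip region z pct',np.percentile(X[:,2],[0,1,5,20,50]), X[np.argsort(X[:,2])[:5]].round(4))
```

```text
-0.0008589316831976638 34.4167 [ 0.45969189 -0.06027692  0.33870468] [ 3.14111275e+00 -6.74429658e-04 -3.34028070e-03] 0.0 [ 0.24668743 -0.13485399 -0.737853  ]
tip region z pct [0.37285275 0.37434297 0.37713838 0.38475901 0.3980164 ] [[ 0.4696 -0.0656  0.3729]
 [ 0.4697 -0.0559  0.3732]
 [ 0.4698 -0.0545  0.3734]
 [ 0.4698 -0.0568  0.3734]
 [ 0.4699 -0.0619  0.3735]]
```

The depth image shows the real fingertips sit well above the nominal TCP. So the first press never touched the key; I'll press deeper under force guard.

Run:
```python
from h import *
env.move_pose([.461,-.127,.062],down(np.pi))
hit=env.move_straight([.461,-.127,.020],speed=.025,until_force=13)
e=env.sense(); print(hit,e['tcp_pos'],e['contact_force'],e['t'])
env.dwell(.05); e=env.sense(); print(e['tcp_pos'],e['contact_force'])
z=e['tcp_pos'][2]
if hit:
    h2=env.move_straight([.461,-.127,z-.003],speed=.02,until_force=10)
    e=env.sense(); print(h2,e['tcp_pos'],e['contact_force'],e['t'])
env.move_straight([.461,-.127,.12],speed=.15)
print(env.sense()['t'])
```

```text
True [ 0.46104152 -0.12710307  0.03248136] [-2.55303989  1.45226096  4.06588428] 36.6667
[ 0.46102095 -0.12711091  0.03237401] [-1.43697497  0.34218537  4.33308653]
True [ 0.46101501 -0.12716212  0.03242026] [-1.70513432  1.32663346  4.34937853] 36.925
37.6667
```

Run:
```python
from h import *
env.move_straight([.461,-.127,.042],speed=.13)
for z in (.0385,.0355,.0335):
    env.move_straight([.461,-.127,z],speed=.03); e=env.sense(); print(e['tcp_pos'][2],e['contact_force'][2],e['t'])
hit=env.move_straight([.461,-.127,.027],speed=.02,until_force=22)
e=env.sense(); print(hit,e['tcp_pos'],e['contact_force'],e['t'])
env.move_straight([.461,-.127,.12],speed=.15)
e=env.sense(); print(e['contact_force'],e['t'])
```

```text
0.03883738874849335 0.24942839730031482 38.6833
0.035894341664785404 1.5223155423929209 38.9333
0.03395378356013603 3.9551158041486008 39.1833
True [ 0.46160014 -0.1271616   0.0324608 ] [-1.84872539  1.31499543  4.2424245 ] 39.4583
[ 0.87053635 -0.09943535 -0.33357857] 40.1917
```

Force rises from 1.5 N at z ≈ 0.036 to a hard stop at z ≈ 0.0325, which matches the full 4 mm of travel. One last look before handing in.

Run:
```python
from h import *
p,d=viewer.capture('scene'); print(env.sense()['t'])
cv2.imwrite("pics/s6.png",cv2.resize(p[160:270,140:380],None,fx=3.3,fy=3.3,interpolation=cv2.INTER_CUBIC))
```

```text
40.2417
```

View pics/s6.png

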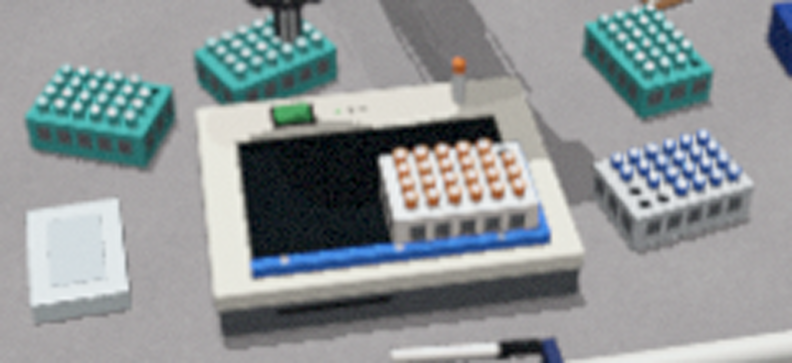

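The rack sits in the corner at about (465,190), the vial is upright at (459,80), and the key is up at (293,114). The gripper is clear of everything.

```bash
python3 -c "
from bench import env
print(env.hand_in())"
```

```text
the job is handed in; nothing more can be done
None
```

I pushed the rack home against both stops, then pressed the scan key to its hard stop twice (the first press may have stopped just short) and let it come up; the vial is still standing, and I handed in at about 40 s.

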